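# Set the stirrer four clicks up and start it

### The job

With a closed fingertip, push the orange peg on the magnetic stirrer's click-stop dial clockwise (seen from above), exactly four clicks on from where it stands, never past the fourth; then press the green start button all the way down and let it spring back. Only push: do not pinch the dial or press it hard, do not press the button before the dial is set, and leave the beaker on the stirrer and the jar and bottle beside it standing where they are.

Things in the scene. Friction and masses are not known exactly. Their poses are not given: they have to be found in the camera images.
- stirrer: magnetic stirrer, a low white-and-grey box 300 (its x) x 190 (its y) x 44 mm high, fixed to the bench; origin at the centre of its underside, +x to its far end. The near end (-x) has a black panel with the dial on the left and the start button on the right; the far end has a round white stirring plate, 140 mm across, 54 mm above the bench, carrying the beaker. Its yaw varies.
- dial_center (a point): on the dial's axis, at the height of the dial's flat top (58 mm above the bench). The dial is a grey fluted disc 87 mm across with a vertical axis and a light round boss 40 mm across in its middle, 3 mm higher than the flat top; it lies at (-85, +36) mm in the stirrer's frame
- peg_top (a point): centre of the top of the orange finger peg that stands upright on the dial: a round peg of 14 mm diameter, rising 24 mm above the dial's flat top (its top is 82 mm above the bench), 34 mm from the dial's axis. It turns with the dial. Pushed sideways at the peg, the dial needs about 3 to 5 N
- dial (a joint): dial angle in rad, growing clockwise seen from above; 0 at the start (the off position, a red dot on the panel, peg pointing 150 degrees anticlockwise from the stirrer's +x, that is to its near left). One click is 0.5236 rad (30 degrees, 18 mm of travel at the peg) and has one white tick on the panel; pushed past half a click, the dial snaps forward by itself into the next click and stays there. It has an end stop at 0 and at nine clicks
- start_button (a joint): travel of the green start button in m, 0 released, 0.006 fully down; it springs back when let go and takes 5 N to press fully down
- start_button_top (a point): centre of the top of the green start button: 30 mm across, in a low black housing, pressed straight down; at (-85, -62) mm in the stirrer's frame
- beaker: clear beaker, about 55 mm wide, 69 mm high, standing loose on the stirring plate; origin at the centre of its underside. Leave it alone
- filter_jar: jar with a blue lid, 63 mm wide, 70 mm high, on the bench left of the stirrer; origin at the centre of its underside. Leave it alone
- dropper_bottle: small amber bottle with a black cap, 32 mm wide, 68 mm high, on the bench right of the stirrer; origin at the centre of its underside. Leave it alone

How it is judged (in metres and radians):
On the way, in this order (a step that is already met when the one before it is completed fails the run):
1. the dial rests in its fourth click (value of joint dial between 1.96 and 2.23 rad), for 0.3 s.
2. the start button is fully pressed (at least 4.5 of its 6 mm) (value of joint start_button above 0.0045 m), for 0.04 s.
At the end, for the whole second after the job is handed in: the dial rests in its fourth click (joint 2.094 rad, within 0.134), the start button has been pressed after that and has sprung back (less than 1.5 mm down), and beaker, jar and bottle stand upright within 15 mm of where they stood (all of step 1 and velocity of joint dial between -0.1 and 0.1 rad/s and value of joint start_button below 0.0015 m and distance of each of beaker, filter_jar, dropper_bottle from where it was at the start of the episode below 0.015 m and angle between each of beaker, filter_jar, dropper_bottle's own z axis and vertical below 0.1 rad); the robot touches nothing.
It fails at once if the dial is turned past its fourth click (value of joint dial above 2.42 rad).
It fails at once if the start button is pressed before the dial is in its fourth click (value of joint start_button above 0.003 m and value of joint dial below 1.96 rad).
It fails at once if the dial is pinched or pressed hard (over 25 N) (contact force between the fingers and dial above 25 N).
It fails at once if beaker, jar or bottle is lifted, knocked or moved by more than 20 mm (distance of any of beaker, filter_jar, dropper_bottle from where it was at the start of the episode above 0.02 m).
It also fails if it takes over 69 s, if anything falls off the work surface, if the arm or the gripper's body presses on something with over 40 N, if the wrist force passes 120 N, or if a joint passes its speed limit or range.

### The arm

A 6-joint arm with a two-finger parallel gripper is mounted at the origin on a cart in front of the work surface, level with it; the furniture and walls round the work are solid. World frame = base frame: x ahead of the robot, y to its left, z up, the work surface at z = 0. Lengths are in mm, angles in rad, forces in N, time in s.
With the tool pointing down it reaches from about 350 to 775 mm from the base axis. Payload 7.3 kg.
Tool frame: the origin (TCP) lies on the front face of the gripper's body, between the roots of the fingers; the fingertips stand 66 mm ahead of it and the grasp point (between the pads) lies 47 mm ahead of it (bot.tcp_to_grasp is the z of the grasp point in the tool frame, in mm); z points along the fingers, y is the direction in which the jaws open and shut (so a half turn about z gives the same grasp; the last joint's range is limited). The gripper opens to 92 mm and grips with 3 to 60 N. Pads are 19 mm wide; open, the fingers measure 130 mm over their backs; the gripper's body (75 mm by 190 mm) begins 47 mm behind the grasp point.
Start: joints at [-1.344, 0.342, 1.524, -0, 1.275, -0.146], TCP at [191.24, -488.944, 292.241] pointing down, gripper open.
Joint ranges: [-2.53, 2.53], [-0.77, 2.02], [0.04, 2.7], [-1, 4.14], [0.28, 2.66], [-3.11, 3.11]. Speed limits (rad/s): [2.57, 2.57, 3.14, 3.14, 3.14, 3.14].

### API

Orientations are given as [roll, pitch, yaw] about the fixed x, y, z axes, in that order (R = Rz(yaw) Ry(pitch) Rx(roll)).
In Python, from plant import bot gives the robot as it stands.
- The arm moves only by the tool carry_out, never from a script. Its argument "deltas" is a list that holds one entry, the list of rows, each a list of 4 numbers: the shift along the tool's x, y, z in mm, then the turn about the tool's z in units of 5 degrees (1.0 is 5 degrees). A call has 1 to 20 rows; each row is the pose to reach, as a shift and turn from the pose commanded when the call began, along the tool's axes at that moment; what a row does not reach only later rows make up. A row lasts 1/10 s, in which the tool goes at most 50 mm and 8.59 degrees, less where a joint would pass 70% of its speed; a pose out of reach is approached as far as the arm can. A call with a gripper value outside its range is refused whole. "fingers" is the finger opening in mm, from 0 to 91.8, set as the call begins (left out, the last holds). The fingers move at their own pace and stop on an object; the grip force is fixed at half the most. Time passes only in rows, so rows that repeat a pose let the fingers close. It gives the time, the measured TCP pose, the force and the opening at its end, in the units of the state.
- bot.get_obs(): the state, without advancing time (a new reading comes with each control period).
- bot.capture(name): name is "scene" or "top" or "wrist"; returns (picture, depth): 384x512x3 uint8, blue, green, red; 384x512 float32, mm along the optical axis (not along the pixel's ray), 0 where there is no reading.
- bot.camera_model(name): a dict with "K" (3x3 intrinsics, pixels), "distortion" ([k1, k2, p1, p2, k3] as OpenCV has them; the pictures are not rectified), "camera_from_world" (4x4, takes a point from world to camera coordinates). Camera axes: x right, y down, z forward; pixel columns grow to the right and rows downward; lengths in mm; the calibration is good to about 2 mm. A picture is of the moment at which its call begins: read the wrist's pose just before it. camera_model takes no time and is no camera call; for the wrist camera it gives the pose at the moment of the call.
- bot.close_job(): hands the job in, once; it reports no verdict.
The state is a dict: "time": time; "joint_positions": joint angles; "dq": joint speeds; "tau": joint torques, N m; "tool_pos": TCP position; "tcp_rot": TCP orientation; "contact_force": force on the tool from outside, world axes, zero at the start; "moment": the same for the moment, N m; "grip_width": finger opening in mm.
Only numpy, scipy, OpenCV 4.12 (cv2) and the standard library are available. Lean on these libraries where they do the work, as an engineer would, in place of code of your own. Each camera call takes 0.05 s, during which the arm holds its last target. There are 200 camera calls.

## Working session

There is one attempt and no reset: what is moved stays moved. The work goes in short steps, Python scripts to look and compute and a tool call to move; the robot and the scene stay as the last step left them, time stands still between calls to the robot, and variables do not carry over. Pictures are saved under pics/ and viewed, about 8 in all and at most 12, crops included, and the job is handed in when it is done.

Besides the shell and the picture viewer there is one more tool, called after "Emit:" by a JSON object that holds its "name" and its "arguments", one argument or row to a line. carry_out: Moves the arm, as the interface text tells. Its arguments: {"type":"object","properties":{"deltas":{"type":"array","items":{"type":"array","items":{"type":"array","items":{"type":"number"}}}},"fingers":{"type":"number"}},"required":["deltas"]}

```bash
mkdir -p pics; python3 - <<'E'
from plant import bot
import cv2
o=bot.get_obs(); print(o['time'],o['tool_pos'],o['tcp_rot'],o['grip_width'])
for n in('scene','top'):
    p,d=bot.capture(n); cv2.imwrite(f'pics/{n}.png',p)
    import numpy as np; np.save(f'pics/{n}_d.npy',d)
    m=bot.camera_model(n); print(n,m['K'].tolist() if hasattr(m['K'],'tolist') else m['K'],m['distortion'],np.round(m['camera_from_world'],3).tolist())
a=cv2.imread('pics/scene.png');b=cv2.imread('pics/top.png')
cv2.imwrite('pics/both.png',cv2.resize(np.vstack([a,b]),None,fx=.78,fy=.78))
E
```

```text
0.0 [ 191.16855555 -488.61673651  291.53216545] [-3.14000895e+00 -2.52286785e-04  3.72810491e-01] 91.79267612007655
scene [[435.45954411291467, 0.0, 259.30502988469976], [0.0, 435.45954411291467, 197.47665198763235], [0.0, 0.0, 1.0]] [0.05127797 0.         0.         0.         0.        ] [[-0.888, -0.459, 0.017, 540.714], [-0.361, 0.674, -0.644, 248.156], [0.284, -0.579, -0.765, 817.906], [0.0, 0.0, 0.0, 1.0]]
top [[428.6005327462066, 0.0, 261.8149502332758], [0.0, 428.6005327462066, 195.05204399066892], [0.0, 0.0, 1.0]] [-0.0788032  0.         0.         0.         0.       ] [[-0.026, -1.0, 0.007, 57.649], [-0.981, 0.024, -0.19, 605.763], [0.19, -0.012, -0.982, 1001.077], [0.0, 0.0, 0.0, 1.0]]
```

View pics/top.png

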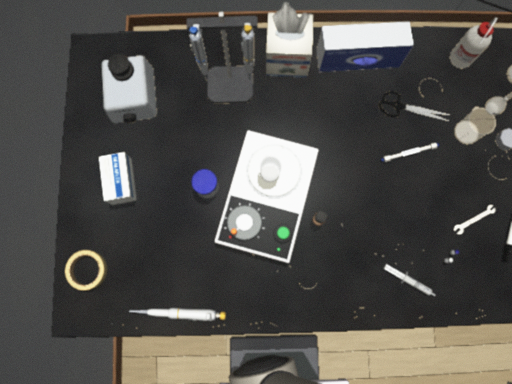

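View pics/scene.png

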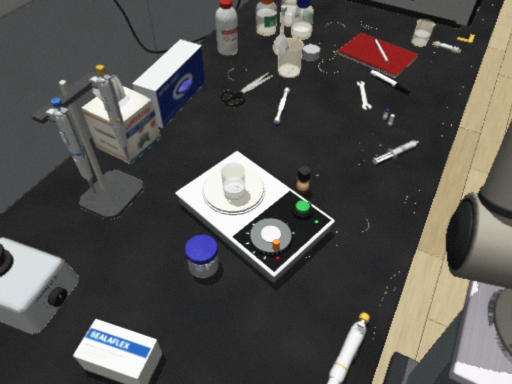

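Top view: dial boss about (244,223), peg (234,232), button (283,233), jar (204,182), bottle (320,218). Scene view: boss (271,234), peg (276,243), button (303,208). Next I'll enlarge both and triangulate.

```bash
cat > h.py <<'E'
import numpy as np, cv2
from plant import bot
def ray(n,uv,m=None):
    m=m or bot.camera_model(n); T=np.array(m['camera_from_world']);R=T[:3,:3]
    x=cv2.undistortPoints(np.array([[uv]],float),np.array(m['K']),np.array(m['distortion']))[0,0]
    return -R.T@T[:3,3], R.T@np.r_[x,1]
def at_z(n,uv,z,m=None):
    c,d=ray(n,uv,m); return c+d*(z-c[2])/d[2]
def tri(a,b):
    (c1,d1),(c2,d2)=a,b
    s=np.linalg.lstsq(np.c_[d1,-d2],c2-c1,rcond=None)[0]
    p,q=c1+d1*s[0],c2+d2*s[1]; return (p+q)/2,np.linalg.norm(p-q)
def blob(p,col,roi):
    h=cv2.cvtColor(p,cv2.COLOR_BGR2HSV); lo,hi={'g':((50,120,60),(80,255,255)),'o':((6,140,120),(20,255,255))}[col]
    k=cv2.inRange(h,lo,hi); x0,y0,x1,y1=roi; z=np.zeros_like(k); z[y0:y1,x0:x1]=k[y0:y1,x0:x1]
    n,l,s,c=cv2.connectedComponentsWithStats(z); i=1+s[1:,4].argmax(); return c[i],s[i]
E
python3 - <<'E'
from h import *
R={'scene':(225,180,340,280),'top':(210,190,330,260)}; P={n:cv2.imread(f'pics/{n}.png') for n in R}
for c in 'go':
    u={n:blob(P[n],c,R[n]) for n in R}; print(c,u)
    print(tri(*[ray(n,u[n][0]) for n in R]), [at_z(n,u[n][0],{'g':54,'o':78}[c]).round(1) for n in R])
print('boss',tri(ray('scene',(271,234)),ray('top',(244,223))))
a=cv2.resize(P['scene'][140:290,170:345],None,fx=4,fy=4,interpolation=cv2.INTER_CUBIC)
b=cv2.resize(P['top'][125:270,185:335],None,fx=4,fy=4,interpolation=cv2.INTER_CUBIC)
cv2.imwrite('pics/a.png',a);cv2.imwrite('pics/b.png',b)
E
```

```text
g {'scene': (array([301.98051948, 206.13636364]), array([295, 200,  15,  13, 154], dtype=int32)), 'top': (array([282.83333333, 232.53508772]), array([277, 227,  13,  12, 114], dtype=int32))}
(array([512.11768546,  -6.27103197,  63.64921569]), np.float64(0.45248117443728747)) [array([514.3, -13.9,  54. ]), array([513.3,  -6.8,  54. ])]
o {'scene': (array([275.53571429, 243.85714286]), array([273, 239,   7,  12,  56], dtype=int32)), 'top': (array([233.23809524, 231.38095238]), array([231, 229,   5,   6,  21], dtype=int32))}
(array([516.73228434, 112.91687148,  75.05418862]), np.float64(0.45496895705143453)) [array([515.8, 114.7,  78. ]), array([516.6, 112.8,  78. ])]
boss (array([538.29466909,  87.29002179,  61.47995433]), np.float64(0.14587671837557029))
```

View pics/b.png

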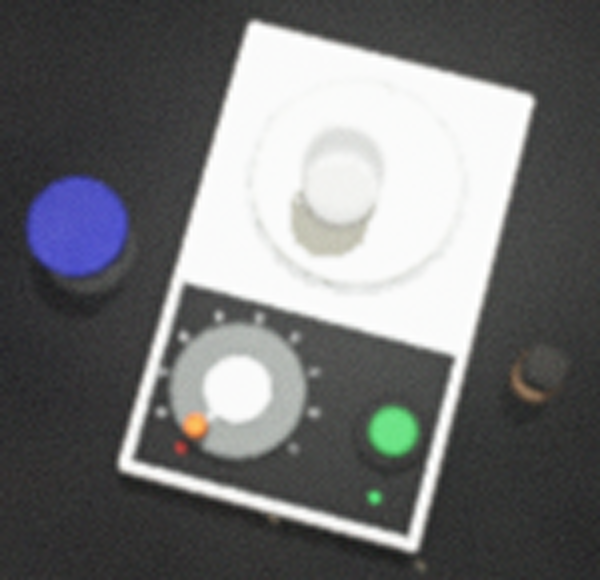

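View pics/a.png

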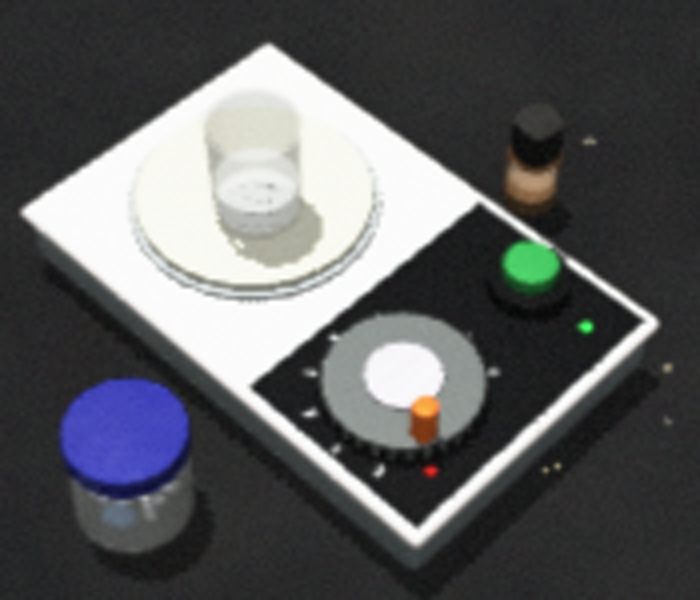

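```bash
python3 - <<'E'
from h import *
t=lambda u,v:(u/4+185,v/4+125); s=lambda u,v:(u/4+170,v/4+140)
for n,a,b in [('boss',(403,375),(237,388)),('peg',(425,404),(195,424)),('btn',(531,264),(393,430)),('led',(586,327),(374,497)),('cornNL',(417,543),(122,468)),('cornNR',(657,321),(415,548)),('cornFR',(481-2,205),(0,0)) ,('cornFL',(22,212),(252,21)),('FR',(268,44),(533,97))]:
    if b==(0,0): continue
    p,e=tri(ray('scene',s(*a)),ray('top',t(*b))); print(n,p.round(1),round(e,1))
L=np.array([[-150,95],[-150,-95],[150,95],[150,-95]],float)
W=np.array([at_z('top',t(*b),44)[:2] for b in [(122,468),(415,548),(252,21),(533,97)]])
L=np.r_[L,[[-85,36],[-85,-62]]];W=np.r_[W,[at_z('top',t(237,388),61)[:2],at_z('top',t(393,430),63)[:2]]]
c=L-L.mean(0);w=W-W.mean(0);U,_,V=np.linalg.svd(w.T@c);R=U@V;o=W.mean(0)-R@L.mean(0)
print('yaw',np.degrees(np.arctan2(R[1,0],R[0,0])),o);print((W-(L@R.T+o)).round(1).tolist())
for q in [(-85,36),(-85,-62)]: print(R@q+o)
E
```

```text
boss [540.1  86.5  60.6] 1.4
peg [516.6 111.2  82.7] 0.8
btn [511.5  -7.4  63.5] 1.8
led [472.8   4.7  46.6] 1.2
cornNL [495.3 158.9  41.7] 0.2
cornNR [441.7 -19.4  43. ] 0.7
cornFL [781.9  72.9  39.5] 1.6
FR [ 725.7 -106.4   42.2] 1.2
yaw -16.88815369431653 [611.24517533  26.89119747]
[[-0.1, -2.7], [1.9, 1.1], [-1.3, -1.1], [-1.4, 1.6], [0.3, 0.6], [0.6, 0.5]]
[540.36907046  86.03152008]
[511.89964323  -7.74209941]
```

```bash
cat > plan.py <<'E'
import numpy as np
C=np.array([540.3,86.3]); P0=133.1; OFF=9.5+7
def rows(cmd,wps):
    "cmd and waypoints: x,y,z,psi_deg -> tool-frame rows [mm,mm,mm,5deg]"
    c=np.array(cmd,float);p=np.radians(c[3]);ex=np.array([np.cos(p),np.sin(p)]);ey=np.array([np.sin(p),-np.cos(p)])
    out=[]
    for w in wps:
        d=np.array(w,float)-c; out.append([round(d[:2]@ex,1),round(d[:2]@ey,1),round(-d[2],1),round(-d[3]/5,2)])
    print(out); r=out[-1]; xy=c[:2]+r[0]*ex+r[1]*ey
    print('cmd after',[round(float(v),2) for v in (*xy,c[2]-r[2],c[3]-5*r[3])])
def behind(click,gap=0,z=132):
    "tool pose whose +x face touches the peg (gap mm short) at dial click"
    a=P0-30*click; psi=max(a-90,-62); q=np.radians(psi)
    xy=C+34*np.array([np.cos(np.radians(a)),np.sin(np.radians(a))])-(OFF+gap)*np.array([np.cos(q),np.sin(q)])
    return [*xy,z,psi]
E
python3 -c "
from plan import *
a=behind(0,10,292);print(a);rows([191.24,-488.944,292.241,np.degrees(.3728)],[a])"
```

```text
[np.float64(497.71939136440284), np.float64(93.0187624025644), 292, 43.099999999999994]
[[np.float64(497.4), np.float64(-430.4), np.float64(0.2), np.float64(-4.35)]]
cmd after [497.71, 93.06, 292.04, 43.11]
```

Emit:
{"name": "carry_out", "arguments": {
  "deltas": [
    [[497.4, -430.4, 0.2, -4.35], [497.4, -430.4, 0.2, -4.35], [497.4, -430.4, 0.2, -4.35], [497.4, -430.4, 0.2, -4.35], [497.4, -430.4, 0.2, -4.35], [497.4, -430.4, 0.2, -4.35], [497.4, -430.4, 0.2, -4.35], [497.4, -430.4, 0.2, -4.35], [497.4, -430.4, 0.2, -4.35], [497.4, -430.4, 0.2, -4.35], [497.4, -430.4, 0.2, -4.35], [497.4, -430.4, 0.2, -4.35], [497.4, -430.4, 0.2, -4.35], [497.4, -430.4, 0.2, -4.35], [497.4, -430.4, 0.2, -4.35], [497.4, -430.4, 0.2, -4.35], [497.4, -430.4, 0.2, -4.35], [497.4, -430.4, 0.2, -4.35]]
  ],
  "fingers": 0
}}

```text
time: 1.9
tool_pos: [497.4, 91.8, 292.2]
tcp_rot: [3.141, 0.0, 0.75]
contact_force: [0.7, -0.5, 0.6]
grip_width: 0.4
```

```bash
python3 - <<'E'
from h import *
o=bot.get_obs();print(o['time'],o['tool_pos'],o['tcp_rot'],o['grip_width'],o['contact_force'])
m=bot.camera_model('wrist');p,d=bot.capture('wrist');cv2.imwrite('pics/w1.png',p)
T=np.array(m['camera_from_world']);print((-T[:3,:3].T@T[:3,3]).round(1))
def prj(q):
    K=np.array(m['K']);return cv2.projectPoints(np.array([q],float),cv2.Rodrigues(T[:3,:3])[0],T[:3,3],K,np.array(m['distortion']))[0].ravel().round(1)
for n,q in dict(boss=(540.3,86.3,61),peg=(517.1,111.1,82),btn=(511.8,-7.6,63.5)).items(): print(n,prj(q))
E
```

```text
1.9 [497.41022253  91.76141226 292.20726509] [3.14130969e+00 8.45207722e-05 7.50312341e-01] 0.4074332041305756 [ 0.66928752 -0.50351028  0.64473965]
[554.9 143.8 384.5]
boss [282.7 157. ]
peg [254.2 160. ]
btn [319.8 223.9]
```

View pics/w1.png

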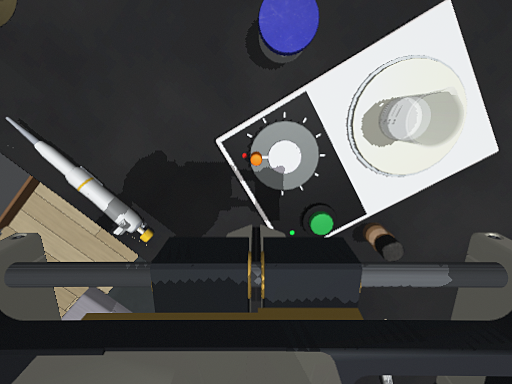

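Wrist view: peg top (256,158), boss (286,156), button (320,223). These are within 3 px (about 2 mm) of the projected estimates, so I'll descend behind the peg.

```bash
python3 -c "
from plan import *
a=behind(0,10,150);b=behind(0,10,132)
rows([497.71,93.06,292.04,43.11],[a,b])
rows(behind(0,10),[behind(0,5),behind(0,0),behind(.25),behind(.5),behind(.6)])
"
```

```text
[[np.float64(-0.0), np.float64(0.0), np.float64(142.0), np.float64(0.0)], [np.float64(-0.0), np.float64(0.0), np.float64(160.0), np.float64(0.0)]]
cmd after [497.71, 93.06, 132.04, 43.11]
[[np.float64(5.0), np.float64(-0.0), np.float64(-0.0), np.float64(-0.0)], [np.float64(10.0), np.float64(-0.0), np.float64(-0.0), np.float64(-0.0)], [np.float64(14.6), np.float64(-1.9), np.float64(-0.0), np.float64(1.5)], [np.float64(19.4), np.float64(-3.1), np.float64(-0.0), np.float64(3.0)], [np.float64(21.3), np.float64(-3.4), np.float64(-0.0), np.float64(3.6)]]
cmd after [510.95, 110.06, 132.0, 25.1]
```

Emit:
{"name": "carry_out", "arguments": {
  "deltas": [
    [[0, 0, 50, 0], [0, 0, 100, 0], [0, 0, 140, 0], [0, 0, 155, 0], [0, 0, 160, 0], [0, 0, 160, 0], [0, 0, 160, 0]]
  ]
}}

```text
time: 2.65
tool_pos: [498.5, 92.8, 133.2]
tcp_rot: [3.14, -0.002, 0.752]
contact_force: [-0.5, 0.0, 0.2]
grip_width: 0.4
```

Emit:
{"name": "carry_out", "arguments": {
  "deltas": [
    [[3, 0, 0, 0], [6, 0, 0, 0], [9, 0, 0, 0], [11, -0.5, 0, 0.5], [13, -1.2, 0, 1.0], [14.6, -1.9, 0, 1.5], [16.5, -2.4, 0, 2.1], [18, -2.8, 0, 2.6], [19.4, -3.1, 0, 3.0], [21.3, -3.4, 0, 3.6], [21.3, -3.4, 0, 3.6], [21.3, -3.4, 0, 3.6]]
  ]
}}

```text
time: 3.85
tool_pos: [511.1, 110.2, 132.1]
tcp_rot: [3.141, -0.0, 0.44]
contact_force: [-0.6, 0.6, 0.7]
grip_width: 0.2
```

```bash
cat > look.py <<'E'
from h import *
import sys
f=[]
for n,(x0,y0,w) in {'top':(195,185,100),'scene':(225,180,100)}.items():
    p,_=bot.capture(n);f.append(cv2.resize(p[y0:y0+w,x0:x0+w],None,fx=4,fy=4,interpolation=cv2.INTER_CUBIC))
    try: print(n,(b:=blob(p,'o',(x0,y0,x0+w,y0+w)))[0].round(1),b[1])
    except Exception as e: print(n,'no orange')
cv2.imwrite(f'pics/{sys.argv[1]}.png',np.hstack(f))
# expected pixels of peg mid-height per click
from plan import C,P0
for n in('top','scene'):
    m=bot.camera_model(n);T=np.array(m['camera_from_world'])
    a=np.radians(P0-30*np.arange(6)); Q=np.c_[C[0]+34*np.cos(a),C[1]+34*np.sin(a),np.full(6,78.)]
    print(n,cv2.projectPoints(Q,cv2.Rodrigues(T[:3,:3])[0],T[:3,3],np.array(m['K']),np.array(m['distortion']))[0][:,0].round(0).tolist())
E
python3 look.py l1
```

```text
top no orange
scene [264. 233.] [264 233   1   1   1]
top [[234.0, 231.0], [230.0, 225.0], [231.0, 218.0], [234.0, 211.0], [241.0, 208.0], [248.0, 208.0]]
scene [[276.0, 242.0], [267.0, 242.0], [259.0, 238.0], [254.0, 232.0], [254.0, 225.0], [258.0, 219.0]]
```

View pics/l1.png

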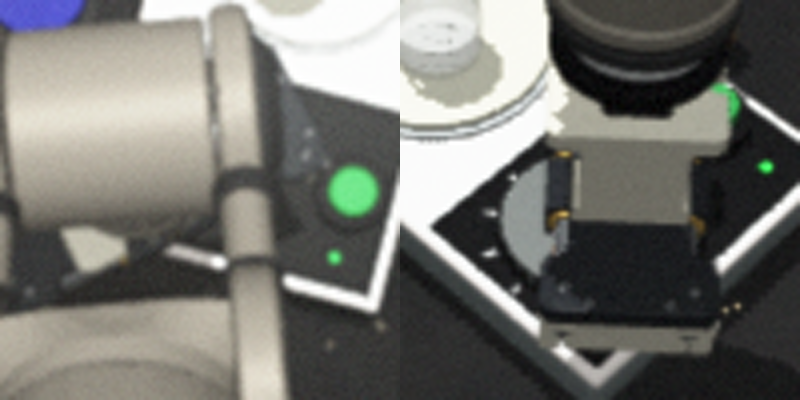

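Both fixed cameras are blocked by the arm; the crop shows only the dial's far edge. The wrist camera looks past the fingers, so I'll use that.

```bash
cat > wl.py <<'E'
from h import *
from plan import C,P0
import sys
o=bot.get_obs();m=bot.camera_model('wrist');p,d=bot.capture('wrist')
print(o['time'],o['tool_pos'].round(1),np.degrees(o['tcp_rot'][2]).round(1),o['contact_force'].round(1))
try:
    b=blob(p,'o',(0,0,512,384));print(b[0].round(1),b[1])
    q=at_z('wrist',b[0],76,m)[:2];v=q-C;print('peg~',q.round(1),'r',np.hypot(*v).round(1),'click',((P0-np.degrees(np.arctan2(v[1],v[0])))/30).round(2))
except Exception as e: print('no orange',e)
cv2.imwrite(f'pics/{sys.argv[1]}.png',p)
E
python3 wl.py w2
```

```text
3.95 [510.9 110.1 132. ] 25.2 [-0.4 -0.2  0.8]
[259.3 209. ] [248 194  22  29 470]
peg~ [534.8 117.9] r 32.1 click 1.1
```

View pics/w2.png

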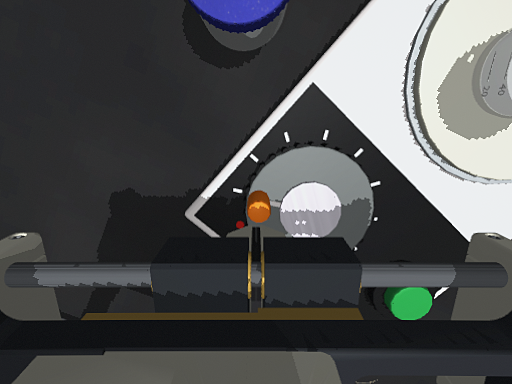

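Click 1 is reached: peg at (259,209), about 1.1 clicks, and it has snapped off the finger. Next is to 2.6.

```bash
python3 -c "
from plan import *
rows([510.95,110.06,132.04,25.1],[behind(k) for k in np.linspace(.75,2.6,17)])
"
```

```text
[[np.float64(2.7), np.float64(-1.2), np.float64(0.0), np.float64(0.9)], [np.float64(4.9), np.float64(-2.0), np.float64(0.0), np.float64(1.59)], [np.float64(7.1), np.float64(-2.6), np.float64(0.0), np.float64(2.29)], [np.float64(9.3), np.float64(-3.1), np.float64(0.0), np.float64(2.98)], [np.float64(11.6), np.float64(-3.5), np.float64(0.0), np.float64(3.68)], [np.float64(13.8), np.float64(-3.7), np.float64(0.0), np.float64(4.37)], [np.float64(16.1), np.float64(-3.8), np.float64(0.0), np.float64(5.06)], [np.float64(18.4), np.float64(-3.8), np.float64(0.0), np.float64(5.76)], [np.float64(20.7), np.float64(-3.6), np.float64(0.0), np.float64(6.45)], [np.float64(23.0), np.float64(-3.3), np.float64(0.0), np.float64(7.14)], [np.float64(25.2), np.float64(-2.8), np.float64(0.0), np.float64(7.84)], [np.float64(27.4), np.float64(-2.2), np.float64(0.0), np.float64(8.53)], [np.float64(29.6), np.float64(-1.5), np.float64(0.0), np.float64(9.23)], [np.float64(31.7), np.float64(-0.6), np.float64(0.0), np.float64(9.92)], [np.float64(33.8), np.float64(0.3), np.float64(0.0), np.float64(10.61)], [np.float64(35.8), np.float64(1.5), np.float64(0.0), np.float64(11.31)], [np.float64(37.7), np.float64(2.7), np.float64(0.0), np.float64(12.0)]]
cmd after [546.24, 123.61, 132.04, -34.9]
```

Emit:
{"name": "carry_out", "arguments": {
  "deltas": [
    [[2.7, -1.2, 0, 0.9], [4.9, -2.0, 0, 1.6], [7.1, -2.6, 0, 2.3], [9.3, -3.1, 0, 3.0], [11.6, -3.5, 0, 3.7], [13.8, -3.7, 0, 4.4], [16.1, -3.8, 0, 5.1], [18.4, -3.8, 0, 5.8], [20.7, -3.6, 0, 6.5], [23.0, -3.3, 0, 7.1], [25.2, -2.8, 0, 7.8], [27.4, -2.2, 0, 8.5], [29.6, -1.5, 0, 9.2], [31.7, -0.6, 0, 9.9], [33.8, 0.3, 0, 10.6], [35.8, 1.5, 0, 11.3], [37.7, 2.7, 0, 12.0], [37.7, 2.7, 0, 12.0], [37.7, 2.7, 0, 12.0]]
  ]
}}

```text
time: 5.9
tool_pos: [546.2, 123.6, 132.0]
tcp_rot: [3.141, -0.0, -0.607]
contact_force: [1.1, 0.3, -0.4]
grip_width: 0.5
```

```bash
python3 wl.py w3; python3 -c "
from plan import *
rows([546.24,123.61,132.04,-34.9],[behind(k) for k in np.linspace(2.7,3.65,10)])
"
```

```text
5.9 [546.2 123.6 132. ] -34.8 [ 1.1  0.3 -0.4]
[256.2 207.5] [245 190  24  33 524]
peg~ [567.7 107.8] r 34.8 click 3.16
[[np.float64(1.8), np.float64(-0.8), np.float64(0.0), np.float64(0.6)], [np.float64(3.7), np.float64(-1.6), np.float64(0.0), np.float64(1.23)], [np.float64(5.7), np.float64(-2.2), np.float64(0.0), np.float64(1.87)], [np.float64(7.7), np.float64(-2.8), np.float64(0.0), np.float64(2.5)], [np.float64(9.8), np.float64(-3.2), np.float64(0.0), np.float64(3.13)], [np.float64(11.8), np.float64(-3.5), np.float64(0.0), np.float64(3.77)], [np.float64(13.9), np.float64(-3.7), np.float64(0.0), np.float64(4.4)], [np.float64(16.0), np.float64(-3.8), np.float64(0.0), np.float64(5.03)], [np.float64(17.9), np.float64(-3.4), np.float64(0.0), np.float64(5.42)], [np.float64(19.6), np.float64(-2.5), np.float64(0.0), np.float64(5.42)]]
cmd after [563.75, 114.45, 132.04, -62.0]
```

Emit:
{"name": "carry_out", "arguments": {
  "deltas": [
    [[1.8, -0.8, 0, 0.6], [3.7, -1.6, 0, 1.2], [5.7, -2.2, 0, 1.9], [7.7, -2.8, 0, 2.5], [9.8, -3.2, 0, 3.1], [11.8, -3.5, 0, 3.8], [13.9, -3.7, 0, 4.4], [16.0, -3.8, 0, 5.0], [17.9, -3.4, 0, 5.4], [19.6, -2.5, 0, 5.4], [19.6, -2.5, 0, 5.4], [19.6, -2.5, 0, 5.4]]
  ]
}}

```text
time: 7.15
tool_pos: [563.7, 114.3, 131.9]
tcp_rot: [3.141, -0.0, -1.079]
contact_force: [0.1, -0.4, -0.3]
grip_width: 0.3
```

```bash
python3 wl.py w4
```

```text
7.15 [563.7 114.3 131.9] -61.8 [ 0.1 -0.4 -0.3]
[255.4 210.2] [245 194  23  30 493]
peg~ [575.7  92.3] r 35.9 click 4.11
```

View pics/w4.png

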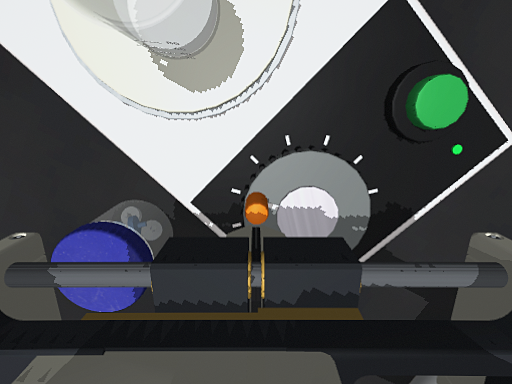

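The peg is near click 4, but the ticks visible beyond it look like one too many. I'll check by projecting tick positions into this view.

```bash
python3 - <<'E'
from h import *
from plan import C,P0
m=bot.camera_model('wrist');T=np.array(m['camera_from_world'])
for nm,r,z in(('tick',50,45),('pegtop',34,82),('pegbase',34,58)):
    a=np.radians(P0-30*np.arange(10)); Q=np.c_[C[0]+r*np.cos(a),C[1]+r*np.sin(a),np.full(10,z*1.)]
    q=cv2.projectPoints(Q,cv2.Rodrigues(T[:3,:3])[0],T[:3,3],np.array(m['K']),np.array(m['distortion']))[0][:,0].round(0)
    print(nm,[(i,*map(int,v)) for i,v in enumerate(q)])
for uv in [(237,225),(236,190),(254,160),(287,140),(326,140),(358,160),(373,190)]:
    v=at_z('wrist',uv,45,m)[:2]-C; print(uv,((P0-np.degrees(np.arctan2(v[1],v[0])))/30).round(2),np.hypot(*v).round(1))
E
```

```text
tick [(0, 318, 271), (1, 284, 271), (2, 254, 255), (3, 236, 227), (4, 235, 193), (5, 254, 160), (6, 288, 140), (7, 328, 140), (8, 360, 160), (9, 376, 193)]
pegtop [(0, 326, 282), (1, 297, 282), (2, 272, 270), (3, 258, 246), (4, 258, 218), (5, 274, 192), (6, 303, 176), (7, 336, 176), (8, 362, 192), (9, 375, 218)]
pegbase [(0, 318, 262), (1, 292, 262), (2, 270, 250), (3, 257, 229), (4, 257, 204), (5, 271, 181), (6, 296, 168), (7, 325, 168), (8, 348, 181), (9, 359, 204)]
(237, 225) 3.06 48.5
(236, 190) 4.08 49.6
(254, 160) 5.01 49.8
(287, 140) 5.98 50.3
(326, 140) 6.95 49.8
(358, 160) 7.96 49.0
(373, 190) 8.91 48.6
```

Tick projection matches the image: the peg lies on click 4 (predicted top (258,218) and base (257,204), seen centred at (255,210)). The tick at (237,225) is number 3. Now I'll back off, lift and go over the button.

```bash
python3 -c "
from plan import *
c=[563.75,114.45,132.04,-61.9]
rows(c,[[511.8,-7.6,222,-61.9]])
"
```

```text
[[np.float64(83.2), np.float64(103.3), np.float64(-90.0), np.float64(-0.0)]]
cmd after [511.81, -7.6, 222.04, -61.9]
```

Emit:
{"name": "carry_out", "arguments": {
  "deltas": [
    [[-5, 0, 0, 0], [-10, 0, 0, 0], [-10, 0, -40, 0], [-10, 0, -80, 0], [-10, 0, -90, 0], [-10, 0, -90, 0]]
  ]
}}

```text
time: 7.8
tool_pos: [559.6, 123.8, 223.9]
tcp_rot: [-3.138, -0.002, -1.08]
contact_force: [0.2, -0.3, -0.9]
grip_width: 0.1
```

Emit:
{"name": "carry_out", "arguments": {
  "deltas": [
    [[33, 37, 0, 0], [65, 72, 0, 0], [93.2, 103.3, 0, 0], [93.2, 103.3, 0, 0], [93.2, 103.3, 0, 0], [93.2, 103.3, 45, 0], [93.2, 103.3, 75, 0], [93.2, 103.3, 80, 0], [93.2, 103.3, 80, 0], [93.2, 103.3, 80, 0]]
  ]
}}

```text
time: 8.8
tool_pos: [512.7, -7.0, 143.0]
tcp_rot: [-3.14, -0.001, -1.079]
contact_force: [-0.3, 0.2, 0.7]
grip_width: 0.4
```

```bash
python3 wl.py w5; python3 look.py l5
```

```text
8.8 [512.7  -7.  143. ] -61.8 [-0.3  0.2  0.7]
[110.  306.1] [103 296  14  17  77]
peg~ [578.7  84.5] r 38.5 click 4.53
top [240.5 207.4] [238 205   5   6  21]
scene [253.9 225.7] [251 221   7  12  58]
top [[234.0, 231.0], [230.0, 225.0], [231.0, 218.0], [234.0, 211.0], [241.0, 208.0], [248.0, 208.0]]
scene [[276.0, 242.0], [267.0, 242.0], [259.0, 238.0], [254.0, 232.0], [254.0, 225.0], [258.0, 219.0]]
```

View pics/l5.png

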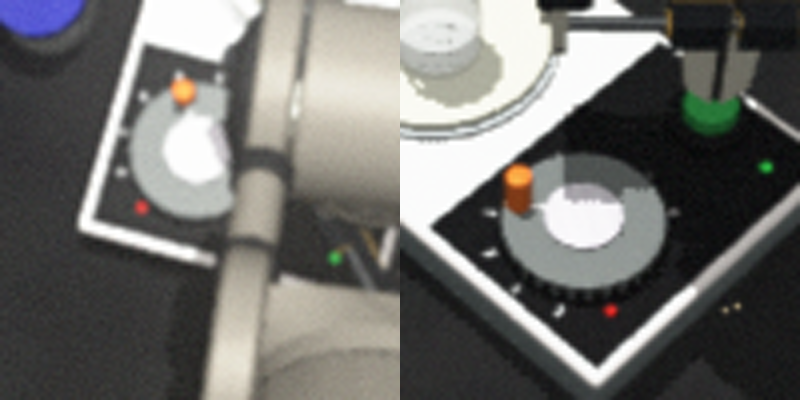

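Both fixed views put the peg on click 4: top (240.5,207.4) and scene (254,226), predicted (241,208) and (254,225). The wrist figure is off because the peg is partly hidden. The fingertip is over the green button, so I'll press gently.

Emit:
{"name": "carry_out", "arguments": {
  "deltas": [
    [[0, 0, 5, 0], [0, 0, 9, 0], [0, 0, 12, 0], [0, 0, 14, 0], [0, 0, 15, 0], [0, 0, 16, 0], [0, 0, 16, 0], [0, 0, 16, 0]]
  ]
}}

```text
time: 9.75
tool_pos: [511.9, -7.6, 126.2]
tcp_rot: [-3.141, -0.0, -1.08]
contact_force: [-1.1, -0.5, 4.0]
grip_width: 0.6
```

Emit:
{"name": "carry_out", "arguments": {
  "deltas": [
    [[0, 0, 1, 0], [0, 0, 2, 0], [0, 0, 2, 0], [0, 0, 2, 0]]
  ]
}}

```text
time: 10.15
tool_pos: [511.9, -7.6, 125.5]
tcp_rot: [-3.141, -0.001, -1.08]
contact_force: [-5.9, 0.2, 17.7]
grip_width: 0.2
```

Hard stop reached at 17.7 N. To confirm that was the button's own bottom and not its housing, I'll rise in steps and read the spring force.

```bash
python3 look.py l6 | head -2
```

```text
top [240.4 207.6] [238 205   5   6  20]
scene [253.9 225.8] [251 221   7  12  58]
```

View pics/l6.png

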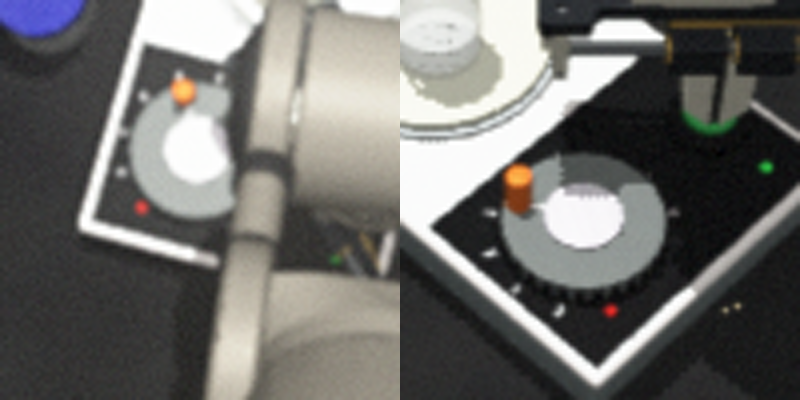

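Emit:
{"name": "carry_out", "arguments": {
  "deltas": [
    [[0, 0, -2, 0], [0, 0, -3, 0], [0, 0, -3, 0], [0, 0, -3, 0], [0, 0, -3, 0]]
  ]
}}

```text
time: 10.75
tool_pos: [511.9, -7.6, 126.9]
tcp_rot: [3.142, -0.0, -1.08]
contact_force: [-0.1, 0.4, 3.7]
grip_width: 0.6
```

Emit:
{"name": "carry_out", "arguments": {
  "deltas": [
    [[0, 0, -2, 0], [0, 0, -2, 0], [0, 0, -2, 0], [0, 0, -2, 0]]
  ]
}}

```text
time: 11.15
tool_pos: [511.9, -7.6, 129.0]
tcp_rot: [-3.142, -0.0, -1.08]
contact_force: [-0.5, -0.1, 2.6]
grip_width: 0.6
```

Emit:
{"name": "carry_out", "arguments": {
  "deltas": [
    [[0, 0, -2, 0], [0, 0, -2, 0], [0, 0, -2, 0], [0, 0, -2, 0]]
  ]
}}

```text
time: 11.55
tool_pos: [511.8, -7.6, 131.0]
tcp_rot: [-3.142, -0.0, -1.08]
contact_force: [0.3, -0.3, 2.1]
grip_width: 0.7
```

The spring force ran from 2.1 N at TCP height 131 to the hard stop at 125.5. The button was therefore down at least 5.5 mm, and in the picture only its rim shows green. Now I'll lift clear.

Emit:
{"name": "carry_out", "arguments": {
  "deltas": [
    [[0, 0, -5, 0], [0, 0, -30, 0], [0, 0, -80, 0], [0, 0, -120, 0], [0, 0, -120, 0], [-50, 50, -120, 0], [-100, 100, -120, 0], [-100, 100, -120, 0], [-100, 150, -120, 0], [-100, 200, -120, 0], [-100, 200, -120, 0], [-100, 200, -120, 0], [-100, 200, -120, 0]]
  ]
}}

```text
time: 12.85
tool_pos: [289.1, -13.6, 251.1]
tcp_rot: [-3.141, -0.0, -1.08]
contact_force: [0.4, 0.2, 0.6]
grip_width: 0.4
```

```bash
python3 look.py l7|head -2; python3 - <<'E'
from h import *
o=bot.get_obs();print(o['tool_pos'],o['contact_force'],o['time'])
f=[]
for n in('top','scene'):
    p,_=bot.capture(n); cv2.imwrite(f'pics/{n}_end.png',p); a=cv2.imread(f'pics/{n}.png')
    f.append(np.vstack([cv2.resize(q[120:300,165:345],None,fx=1.6,fy=1.6) for q in(a,p)]))
    print(n,blob(a,'g',(210,180,340,280))[0],blob(p,'g',(210,180,340,280))[0])
cv2.imwrite('pics/end.png',np.hstack(f))
E
```

```text
top [240.3 207.5] [238 205   5   6  21]
scene [254.  225.5] [251 221   7  12  54]
[289.15596165 -13.3594517  250.90939025] [ 0.08750055 -0.11674318 -0.7059777 ] 12.95
top [282.83333333 232.53508772] [282.61538462 232.45299145]
scene [301.98051948 206.13636364] [301.95364238 206.07284768]
```

View pics/end.png

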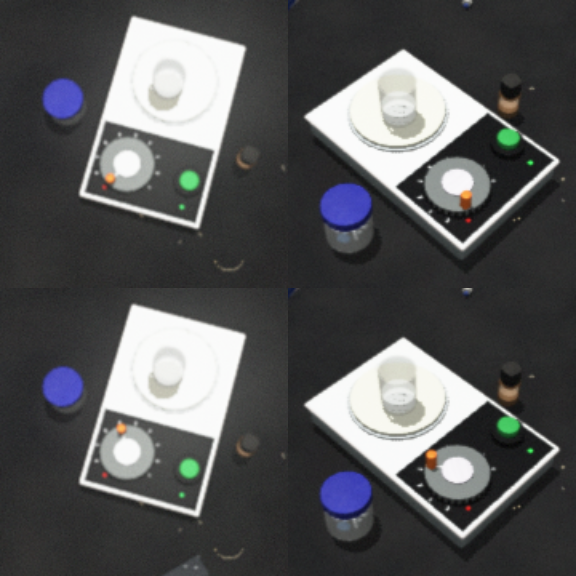

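Before and after views: the peg is at click 4, the button is back to its original pixels, and the beaker, jar and bottle have not moved. Handing in.

```bash
python3 -c "
from plant import bot
print(bot.close_job())"
```

```text
the job is handed in; nothing more can be done
None
```

The dial is on its fourth click, the start button was pressed all the way down and sprang back, and the job was handed in at about 13 s. No verdict was reported.

- **Dial:** I pushed the peg round with the closed fingertip, stopping at 0.6, 2.6 and 3.65 clicks so it snapped into 1, 3 and 4. The last fixed-camera checks put the peg at top (240.3, 207.5) and scene (254.0, 225.5). Click 4 was predicted at (241, 208) and (254, 225).
- **Button:** It was pressed to a hard stop at 17.7 N, with at least 5.5 mm of travel judged from the spring force on the way up. Afterwards its image position matched the start to within 0.3 px.
- **Surroundings:** The beaker, jar and bottle look unmoved and upright in the before and after views. The arm ended clear, reading under 1 N.
- **Disagreement:** One wrist-camera estimate read 4.53 clicks while the peg was partly hidden. Both fixed cameras contradicted it and showed click 4, so I set it aside.

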